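Park the index plunger and move the carriage to the far stop

TASK

The carriage of the bench slide, which carries a slotted weight, is locked by a sprung T-handled index plunger. Pull the plunger up without wrenching it against its stop, turn it anticlockwise (seen from above) until its cross pin can drop into the rest notch, and let go so that it stays retracted there. Then slide the carriage gently all the way to the far stop, let go, and leave the weight in its recess and the other things on the bench undisturbed.

Things in the scene. Friction and masses are not known exactly. Their poses are not given: they have to be found in the camera images.
- slide_unit: Fixed bench slide: aluminium base plate 185 x 230 x 12 mm, two rails, end stops. Origin: on the bench, midway along the travel; z up. The carriage starts at its +y end and travels along its -y. The plunger stands on a bracket at its far (+x) side; its vertical axis is at x = +70, y = +55 mm. Nothing else here is higher than 80 mm above the bench.
- plunger_grip (a point): Centre of the grey T-handle bar, on the plunger's vertical axis, 103 mm above the bench when engaged; this frame lifts and turns with the bar. Bar: 42 mm long (its y), 12 mm thick (its x), 22 mm high, on an 8 mm stem; it starts parallel to the slide's y. Below it is the steel sleeve, 36 mm across, its crown 74 to 76.5 mm above the bench.
- plunger_lift (a joint): Lift of the plunger (m), up positive, 0 = engaged; the spring pulls down with 5 N at 0, 8 N at 20 mm. The lugs clear the crown at a lift of 14.5 to 17 mm (the sleeve's depth differs, unmeasured); the hard upper stop always comes 2.5 mm later. Parked in the rest notch, 4 mm deep, the lift is 10.5 to 13 mm; lugs left on top of the crown (14.5 to 17 mm) are not parked.
- plunger_turn (a joint): Turn of the plunger (rad), anticlockwise from above positive, 0 at the start, range -0.1 to 1.75. It turns far only with the lugs above the crown. The sleeve's clocking differs, unmeasured: the rest notch's middle lies between 0.96 and 1.45 rad; the lugs drop in within about 0.06 rad of it. The crown carries the lugs from 0.7 rad before that middle and over 1 rad after it.
- cross_pin: Steel parts rigid with the T-handle: a cross pin, 35 mm long, 4.6 mm wide and 5 mm high, under and parallel to the bar, whose ends are the lugs, starting in a deep slot of the sleeve; the lock pin, which leaves the carriage after 8 mm of lift; the stop collar. Origin on the axis 103 mm below the bar's centre. Load it with no more than 50 N (stop, crown or locked carriage).
- carriage (a joint): Travel of the carriage (m), 0 = locked start position, 0.110 = against the far stop; it moves along the slide's -y. Friction about 2.5 N; it stays where it is left.
- carriage_knob (a point): Middle of the upright grey knob on the robot's side of the carriage: 22 mm across, 26 mm high, 66 mm above the bench (knob from 54 to 80 mm; carriage plate top at 34 mm). Its frame is parallel to the slide's.
- recess (a point): Centre of the floor of the round recess on the carriage (62 mm inside, rim 5 mm high), 34 mm above the bench.
- weight_center (a point): Centre of the slotted weight, a steel disc 59 mm across and 10 mm thick that lies loose in the recess (centre 5 mm above the recess floor).
- pen_1: Bystander: black pen, 145 mm long, lying on the bench behind the slide.
- adapter_3: Bystander: steel pipe adapter 27 x 31 x 29 mm, left of the slide.
- tape_1: Bystander: roll of black tape 55 mm across, 19 mm high, behind the slide.
- adapter_1: Bystander: small steel pipe adapter 22 x 25 x 27 mm, behind the slide.
Mind the look-alikes: they are no part of the job. Leave any brown look-alike of the part that bears weight_center alone.

How it is judged:
By the outcome, as a careful person would: the job done as asked, in the order asked, and still so for the second after the job is handed in, with the robot touching nothing.
It also fails if it takes over 72 s, if anything falls off the work surface, if the arm or the gripper's body presses on something with over 40 N, if the wrist force passes 120 N, or if a joint passes its speed limit or range.

ROBOT

A 6-joint arm with a two-finger parallel gripper is mounted at the origin on a cart in front of the work surface, level with it; the furniture and walls round the work are solid. World frame = base frame: x ahead of the robot, y to its left, z up, the work surface at z = 0. Lengths are in m, angles in rad, forces in N, time in s.
With the tool pointing down it reaches from about 0.375 to 0.825 m from the base axis. Payload 5.5 kg.
Tool frame: the origin (TCP) lies between the finger pads; the fingertips stand robot.tips_ahead ahead of it and the grasp point (between the pads) lies 5 mm behind it (robot.tips_ahead is the distance from the TCP to the fingertips, in m); y points along the fingers, z is the direction in which the jaws open and shut, and the axes are right-handed (so a half turn about y gives the same grasp; the last joint's range is limited). The gripper opens to 85 mm and grips with 20 to 120 N. Pads are 22 mm wide; open, the fingers measure 114 mm over their backs; the gripper's body (76 mm by 85 mm) begins 54 mm behind the grasp point. The pads swing forward as they close: fully open they stand 13 mm farther back than shut.
Start: joints at [1.313, 0.314, -0.047, 1.21, 0, 1.571], TCP at [0.153, 0.58, 0.245] pointing down, gripper open.
Joint ranges: [-2.67, 2.67], [-0.69, 1.73], [-1.03, 1.25], [-2.08, 2.16], [-1.42, 1.45], [-3.14, 3.14]. Speed limits (rad/s): [2.39, 2.39, 3.01, 3.14, 3.14, 3.14].

INTERFACE

Orientations are given as a 3x3 rotation matrix whose columns are the frame's x, y, z axes.
In Python, from cell import sense, imaging, workorder, robot gives the robot as it stands.
- The arm moves only by the shell command python3 -m handwheel 'ROWS' [FORCE]. ROWS is JSON, a list of rows, each an object with "dp": the shift along the tool's x, y, z in m, a list of three; "delta_rot": the turn, a rotation vector about the tool's x, y, z in degrees, a list of three; "jaw": the closure in counts, from 0 (fully open) to 255 (shut). In form: [{"dp": [dx, dy, dz], "delta_rot": [wx, wy, wz], "jaw": jaw}, ...]. A call has 1 to 8 rows; each row shifts and turns the commanded pose from where the row before left it, along the tool's axes as they then stand; what a row does not reach is not made up. A row lasts 1/12 s, in which the tool goes at most 41.7 mm and 7.16 degrees, less where a joint would pass 70% of its speed; a pose out of reach is approached as far as the arm can. A call is refused whole if a number of a shift passes 0.0417 or a number of a turn 7.16, either way. A call with a gripper value outside its range is refused whole. The fingers move at their own pace and stop on an object; FORCE is the grip in N (left out, the last holds). Time passes only in rows, so rows that do not move let the fingers close. It gives the time, the measured TCP pose, the force and the opening at its end, in the units of the state.
- sense(): the state, without advancing time (a new reading comes with each control period).
- imaging.camera(name): name is "scene" or "top"; returns a dict with "color" (480x640x3 uint8, red, green, blue), "range_z" (480x640 float32, m along the optical axis (not along the pixel's ray), 0 where there is no reading), "camera_matrix" (3x3 intrinsics, pixels), "view" (4x4, takes a point from world to camera coordinates). Camera axes: x right, y down, z forward; pixel columns grow to the right and rows downward; lengths in m; the calibration is good to about 2 mm. A picture is of the moment at which its call begins.
- workorder.sign_off(): hands the job in, once; it reports no verdict.
The state is a dict: "time": time; "qpos": joint angles; "qvel": joint speeds; "joint_efforts": joint torques, N m; "position": TCP position; "tool_rot": TCP orientation; "contact_force": force on the tool from outside, world axes, zero at the start; "moment": the same for the moment, N m; "grip_width": finger opening in m.
Only numpy, scipy, OpenCV 4.12 (cv2) and the standard library are available. Lean on these libraries where they do the work, as an engineer would, in place of code of your own. Each camera call takes 0.05 s, during which the arm holds its last target.

## Working session

There is one attempt and no reset: what is moved stays moved. The work goes in short steps, Python scripts to look and compute and a shell command to move; the robot and the scene stay as the last step left them, time stands still between calls to the robot, and variables do not carry over. Pictures are saved under pics/ and viewed, and the job is handed in when it is done.

```bash
ls; mkdir -p pics; python3 - <<'E'
from cell import sense, imaging, workorder, robot
import cv2,numpy as np
s=sense()
for k,v in s.items(): print(k,np.round(v,4).tolist())
print([ (a,getattr(robot,a)) for a in dir(robot) if not a.startswith('_')])
for n in("scene","top"):
    c=imaging.camera(n); cv2.imwrite(f'pics/{n}0.png',c['color'][:,:,::-1]); np.savez(f'{n}0.npz',**c)
    print(n,c['camera_matrix'].tolist(),np.round(c['view'],4).tolist())
E
```

```text
pics
time 0.0
qpos [1.313, 0.3142, -0.048, 1.2102, 0.0, 1.5708]
qvel [-0.0003, -0.0008, -0.0011, 0.0013, 0.0002, -0.0012]
joint_efforts [-0.0008, -53.9581, 33.9754, 0.0192, -0.0002, -0.0]
position [0.1528, 0.5797, 0.2444]
tool_rot [[0.967, -0.0005, 0.255], [-0.255, -0.0016, 0.967], [-0.0, -1.0, -0.0016]]
contact_force [-0.6762, 0.7363, 0.0738]
moment [-0.0548, 0.0178, 0.0237]
grip_width 0.0853
[('PlanningError', <class 'cell.PlanningError'>), ('tips_ahead', 0.014)]
scene [[551.0431520745149, 0.0, 318.58238458883574], [0.0, 551.0431520745149, 240.72820045025085], [0.0, 0.0, 1.0]] [[0.5542, -0.8323, 0.0089, -0.2885], [-0.4454, -0.3056, -0.8416, 0.3373], [0.7032, 0.4624, -0.5401, 0.5346], [0.0, 0.0, 0.0, 1.0]]
top [[520.8934246024563, 0.0, 324.9026900672418], [0.0, 520.8934246024563, 236.40137723759207], [0.0, 0.0, 1.0]] [[-0.0014, -1.0, -0.0056, 0.033], [-0.9974, 0.0018, -0.0727, 0.5859], [0.0727, 0.0055, -0.9973, 0.888], [0.0, 0.0, 0.0, 1.0]]
```

View pics/scene0.png

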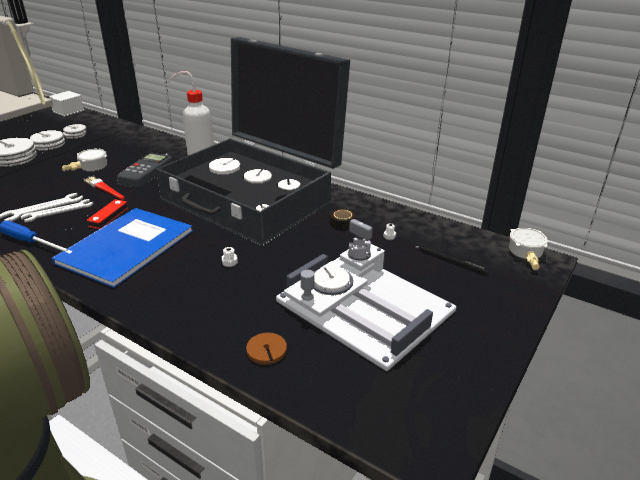

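View pics/top0.png

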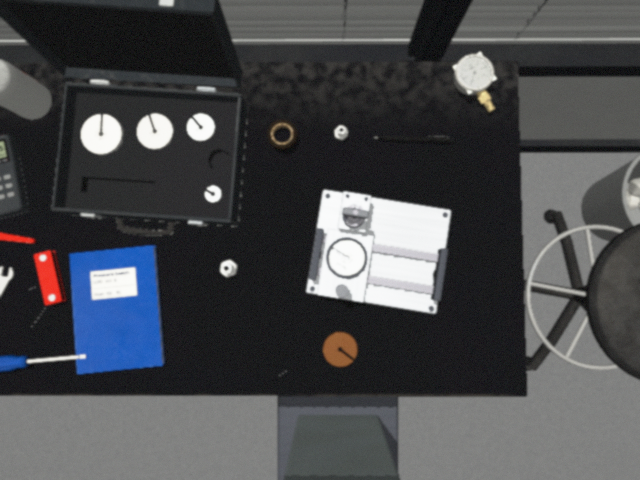

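The top view shows the slide plate with corners near (323,192), (451,208), (435,312) and (308,297). The T-handle is near (354,212), the weight at (347,257) and the knob at (344,292). The brown decoy is at (340,350). Next I'll measure these in world coordinates.

```bash
cat > h.py <<'E'
import numpy as np,cv2
def cloud(c):
    K=c['camera_matrix'];V=c['view'];d=c['range_z']
    v,u=np.mgrid[0:480,0:640]
    P=np.stack([(u-K[0,2])/K[0,0]*d,(v-K[1,2])/K[1,1]*d,d],-1)
    W=(P-V[:3,3])@V[:3,:3]
    W[d<=0]=np.nan
    return W
E
python3 - <<'E'
from h import *
c=dict(np.load('top0.npz')); W=cloud(c)
s=dict(np.load('scene0.npz')); S=cloud(s)
reg=lambda A:(A[...,0]>.2)&(A[...,0]<.8)&(A[...,1]>-.35)&(A[...,1]<.2)
# plate: bright at z~12mm
for nm,A,cc in(('top',W,c),('scene',S,s)):
    g=cc['color'].mean(2)
    box=np.zeros((480,640),bool)
    if nm=='top': box[180:325,295:465]=1
    else: box[215:370,265:465]=1
    m=box&(abs(A[...,2]-.012)<.005)&(g>90)
    r=cv2.minAreaRect(A[m][:,:2].astype(np.float32)); print(nm,'plate',m.sum(),r, np.median(A[m][:,2]))
    print(cv2.boxPoints(r).round(4).tolist())
    for lo,hi in((.082,.125),(.085,.125),(.1,.125),(.07,.08),(.0745,.082),(.04,.048),(.062,.09)):
        m=box&(A[...,2]>lo)&(A[...,2]<hi)
        n,l,st,ce=cv2.connectedComponentsWithStats(m.astype(np.uint8))
        for i in range(1,n):
            if st[i,4]>15:
                q=A[l==i]; print(nm,lo,hi,st[i],ce[i].round(1),q.mean(0).round(4),cv2.minAreaRect(q[:,:2].astype(np.float32)),np.median(q[:,2]).round(4))
E
python3 - <<'E'
import cv2
a=cv2.imread('pics/scene0.png')[210:370,260:470];cv2.imwrite('pics/sc.png',cv2.resize(a,None,fx=3.6,fy=3.6,interpolation=3))
a=cv2.imread('pics/top0.png')[180:325,295:465];cv2.imwrite('pics/tc.png',cv2.resize(a,None,fx=4,fy=4,interpolation=3))
E
```

```text
top plate 7488 ((0.5611358284950256, -0.061922550201416016), (0.23002676665782928, 0.18496768176555634), 80.5598373413086) 0.012164384680514465
[[0.45100000500679016, -0.16019999980926514], [0.6334999799728394, -0.19050000607967377], [0.6711999773979187, 0.036400001496076584], [0.4887999892234802, 0.06669999659061432]]
top 0.082 0.125 [341 207  27  12 229] [354.2 212.8] [ 0.6166 -0.0147  0.1119] ((0.6172358393669128, -0.014817656949162483), (0.04087148606777191, 0.013101163320243359), 80.36317443847656) 0.1134
top 0.085 0.125 [341 207  27  12 229] [354.2 212.8] [ 0.6166 -0.0147  0.1119] ((0.6172358393669128, -0.014817656949162483), (0.04087148606777191, 0.013101163320243359), 80.36317443847656) 0.1134
top 0.1 0.125 [341 207  27  12 219] [354.2 212.6] [ 0.6168 -0.0147  0.1127] ((0.6175918579101562, -0.014844445511698723), (0.040870729833841324, 0.012482592836022377), 80.94198608398438) 0.1136
top 0.07 0.08 [347 204  16   6  53] [354.8 206.5] [ 0.6313 -0.0175  0.0752] ((0.6316713094711304, -0.017392635345458984), (0.025210941210389137, 0.0068568093702197075), 80.9271240234375) 0.0757
t
[... 5050 characters left out ...]
((0.490658164024353, 0.003245649393647909), (0.007294719573110342, 0.010992825031280518), 33.72201919555664) 0.0433
scene 0.04 0.048 [392 309  41  33 321] [411.7 325. ] [ 0.5173 -0.1644  0.0417] ((0.5202000141143799, -0.16456462442874908), (0.012324901297688484, 0.0903203934431076), 80.22372436523438) 0.0417
scene 0.062 0.09 [349 236  22  20 318] [359.1 246.3] [ 0.6136 -0.0184  0.0717] ((0.6169490814208984, -0.017277218401432037), (0.038616083562374115, 0.03210876137018204), 10.930415153503418) 0.0718
scene 0.062 0.09 [300 269  14  19 212] [306.8 277.6] [0.4896 0.0018 0.0742] ((0.4931752383708954, 0.0032315775752067566), (0.023515697568655014, 0.02028937265276909), 2.4194371700286865) 0.0768
```

View pics/sc.png

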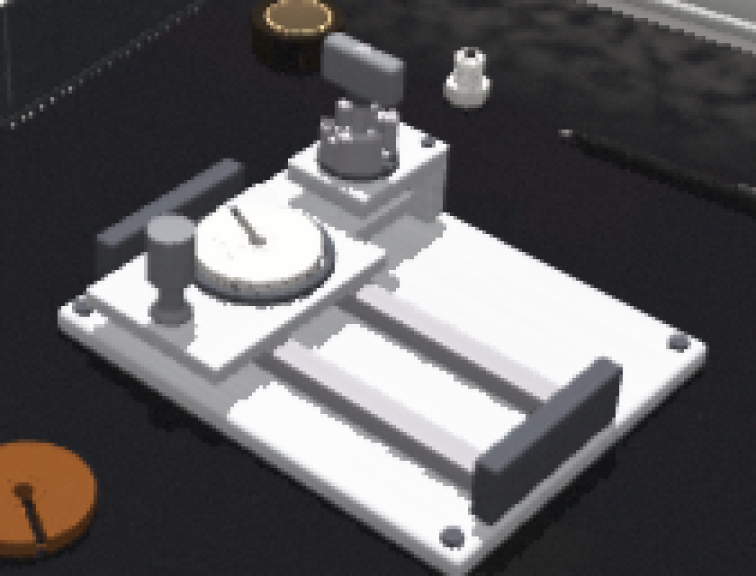

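View pics/tc.png

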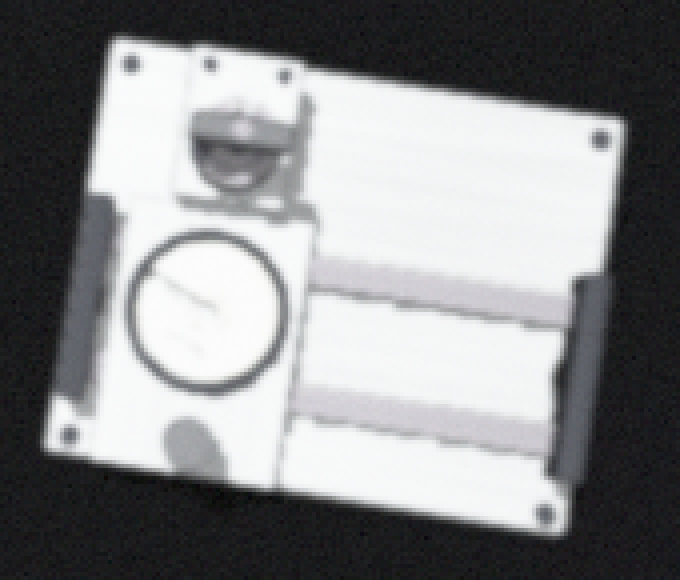

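Slide yaw is about -9.45°. The bar centre is near (0.617, -0.016) in both cameras, its top is at 0.1135 (114 expected) and it measures 41x13 mm. The 22 mm x offset from the plate centre also shows in the knob and recess, so it's a matter of where the origin sits. Next I'll move to a hover above the handle.

```bash
python3 -m handwheel '[{"dp":[0.03,0,-0.023],"delta_rot":[0,0,0],"jaw":0},{"dp":[0.03,0,-0.023],"delta_rot":[0,0,0],"jaw":0},{"dp":[0.03,0,-0.023],"delta_rot":[0,0,0],"jaw":0},{"dp":[0.03,0,-0.023],"delta_rot":[0,0,0],"jaw":0},{"dp":[0.03,0,-0.023],"delta_rot":[0,0,0],"jaw":0},{"dp":[0.03,0,-0.023],"delta_rot":[0,0,0],"jaw":0},{"dp":[0.03,0,-0.023],"delta_rot":[0,0,0],"jaw":0},{"dp":[0.03,0,-0.023],"delta_rot":[0,0,0],"jaw":0}]'
```

```text
time: 0.77
position: [0.3387, 0.3393, 0.2451]
tool_rot: [[0.967, -0.0, 0.255], [-0.255, -0.0, 0.967], [-0.0, -1.0, -0.0]]
contact_force: [0.4, 0.3, 0.3]
grip_width: 0.0854
```

```bash
python3 -m handwheel '[{"dp":[0.03,0,-0.023],"delta_rot":[0,0,0],"jaw":0},{"dp":[0.03,0,-0.023],"delta_rot":[0,0,0],"jaw":0},{"dp":[0.03,0,-0.023],"delta_rot":[0,0,0],"jaw":0},{"dp":[0.03,0,-0.023],"delta_rot":[0,0,0],"jaw":0},{"dp":[0.03,0,-0.023],"delta_rot":[0,0,0],"jaw":0},{"dp":[0.03,0,-0.023],"delta_rot":[0,0,0],"jaw":0},{"dp":[0.03,0,-0.023],"delta_rot":[0,0,0],"jaw":0},{"dp":[0.03,0,-0.023],"delta_rot":[0,0,0],"jaw":0}]' &&
python3 -m handwheel '[{"dp":[0.03,0,-0.023],"delta_rot":[0,0,0],"jaw":0},{"dp":[0.03,0,-0.023],"delta_rot":[0,0,0],"jaw":0},{"dp":[0.03,0,-0.023],"delta_rot":[0,0,0],"jaw":0},{"dp":[0.03,0,-0.023],"delta_rot":[0,0,0],"jaw":0},{"dp":[0,0,0],"delta_rot":[0,7,0],"jaw":0},{"dp":[0,0,0],"delta_rot":[0,7,0],"jaw":0},{"dp":[0,0,0],"delta_rot":[0,7,0],"jaw":0},{"dp":[0,0,0],"delta_rot":[0,7,0],"jaw":0}]' &&
python3 -m handwheel '[{"dp":[0,0,0],"delta_rot":[0,7,0],"jaw":0},{"dp":[0,0,0],"delta_rot":[0,7,0],"jaw":0},{"dp":[0,0,0],"delta_rot":[0,7,0],"jaw":0},{"dp":[0,0,0],"delta_rot":[0,7,0],"jaw":0},{"dp":[0,0,0],"delta_rot":[0,7,0],"jaw":0},{"dp":[0,0,0],"delta_rot":[0,7,0],"jaw":0},{"dp":[0,0,0],"delta_rot":[0,7,0],"jaw":0},{"dp":[0,0,0],"delta_rot":[0,7,0],"jaw":0}]'
python3 -c "
from cell import sense;print(sense())"
```

```text
time: 1.43
position: [0.5239, 0.1001, 0.245]
tool_rot: [[0.967, -0.0, 0.255], [-0.255, 0.0, 0.967], [-0.0, -1.0, -0.0]]
contact_force: [1.0, 0.8, 0.2]
grip_width: 0.0849
time: 2.1
position: [0.6156, -0.0181, 0.2445]
tool_rot: [[0.729, -0.001, 0.684], [-0.684, 0.0, 0.729], [-0.001, -1.0, -0.001]]
contact_force: [0.1, 0.8, 0.3]
grip_width: 0.0857
time: 2.77
position: [0.6155, -0.0176, 0.2447]
tool_rot: [[-0.158, -0.001, 0.987], [-0.987, -0.0, -0.158], [0.0, -1.0, -0.001]]
contact_force: [-0.0, -0.5, 0.3]
grip_width: 0.0857
{'time': 2.7667, 'qpos': array([-2.85278604e-02,  3.44657655e-01, -5.25968735e-03,  1.22197571e+00,
       -4.15568707e-05,  1.70131652e+00]), 'qvel': array([ 1.58916193e-03,  1.58036974e-04,  1.80503311e-04, -1.77462679e-03,
        8.88634915e-04,  1.45202064e+00]), 'joint_efforts': array([-6.08845075e-04, -5.59078503e+01,  3.40619087e+01,  1.26830855e-02,
        1.44154355e-04, -1.53274801e+00]), 'position': array([ 0.61550569, -0.017577  ,  0.24474511]), 'tool_rot': array([[-1.58378227e-01, -1.09746014e-03,  9.87377908e-01],
       [-9.87378501e-01, -1.02571011e-05, -1.58378334e-01],
       [ 1.83941543e-04, -9.99999398e-01, -1.08198404e-03]]), 'contact_force': array([-0.03106067, -0.51842263,  0.26875419]), 'moment': array([ 4.07726743e-03, -3.54189310e-05, -2.98174387e-02]), 'grip_width': 0.08571902207577561}
```

```bash
python3 -m handwheel '[{"dp":[-0.002,0.02,0.0013],"delta_rot":[0,0,0],"jaw":0},{"dp":[0,0.03,0],"delta_rot":[0,0,0],"jaw":0},{"dp":[0,0.03,0],"delta_rot":[0,0,0],"jaw":0},{"dp":[0,0.03,0],"delta_rot":[0,0,0],"jaw":60},{"dp":[0,0.02,0],"delta_rot":[0,0,0],"jaw":60},{"dp":[0,0.014,0],"delta_rot":[0,0,0],"jaw":100},{"dp":[0,0,0],"delta_rot":[0,0,0],"jaw":130},{"dp":[0,0,0],"delta_rot":[0,0,0],"jaw":130}]' 20
python3 - <<'E'
from h import *
from cell import imaging
for n in("scene","top"):
    c=imaging.camera(n); a=c['color'][:,:,::-1]
    a=a[170:330,280:480] if n=='scene' else a[180:325,295:465]
    cv2.imwrite(f'pics/{n}1.png',cv2.resize(a,None,fx=3.5,fy=3.5,interpolation=3))
E
```

```text
time: 3.43
position: [0.6165, -0.0158, 0.1004]
tool_rot: [[-0.152, -0.003, 0.988], [-0.988, 0.0, -0.152], [0.0, -1.0, -0.003]]
contact_force: [0.2, 0.5, -0.1]
grip_width: 0.0417
```

View pics/scene1.png

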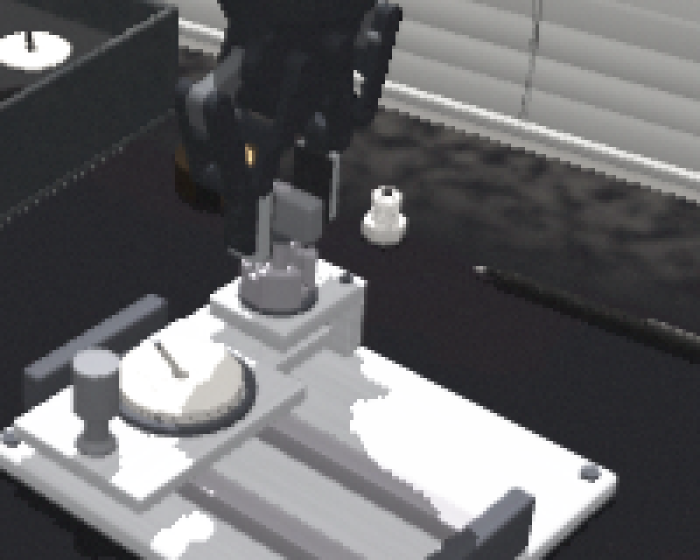

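View pics/top1.png

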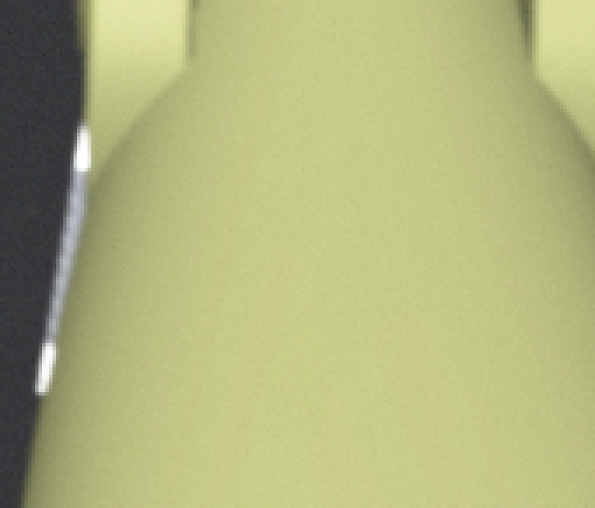

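The fingers straddle the bar at about (290,215) in the scene crop. The arm hides it from the top camera. Closing gently now.

```bash
python3 -m handwheel '[{"dp":[0,0,0],"delta_rot":[0,0.7,0],"jaw":160},{"dp":[0,0,0],"delta_rot":[0,0,0],"jaw":180},{"dp":[0,0,0],"delta_rot":[0,0,0],"jaw":200},{"dp":[0,0,0],"delta_rot":[0,0,0],"jaw":255},{"dp":[0,0,0],"delta_rot":[0,0,0],"jaw":255},{"dp":[0,0,0],"delta_rot":[0,0,0],"jaw":255}]' 30; python3 -c "
from cell import sense;s=sense();print(s['contact_force'],s['moment'],s['position'],s['grip_width'],s['qpos'])"
```

```text
time: 4.03
position: [0.6178, -0.0158, 0.1021]
tool_rot: [[-0.164, 0.001, 0.986], [-0.986, 0.0, -0.164], [-0.0, -1.0, 0.001]]
contact_force: [-1.8, 0.3, 5.7]
grip_width: 0.0116
[-1.76782801  0.27295521  5.67365569] [ 0.00107036  0.41862537 -0.01331173] [ 0.61777059 -0.01578383  0.10214602] 0.0115780249508315 [-2.55930440e-02  4.35013291e-01 -2.10407585e-01  9.24414979e-01
  9.54415379e-05  1.71044355e+00]
```

```bash
python3 -m handwheel '[{"dp":[0,-0.003,0],"delta_rot":[0,0,0],"jaw":255},{"dp":[0,-0.003,0],"delta_rot":[0,0,0],"jaw":255},{"dp":[0,-0.003,0],"delta_rot":[0,0,0],"jaw":255},{"dp":[0,-0.003,0],"delta_rot":[0,0,0],"jaw":255},{"dp":[0,0,0],"delta_rot":[0,0,0],"jaw":255},{"dp":[0,0,0],"delta_rot":[0,0,0],"jaw":255},{"dp":[0,0,0],"delta_rot":[0,0,0],"jaw":255}]'; python3 -c "
from cell import sense;s=sense();print(s['contact_force'],s['moment'],s['position'],s['grip_width'])"
```

```text
time: 4.62
position: [0.6174, -0.0158, 0.1131]
tool_rot: [[-0.165, -0.0, 0.986], [-0.986, 0.0, -0.165], [-0.0, -1.0, -0.0]]
contact_force: [3.4, 0.2, -6.8]
grip_width: 0.0116
[ 3.44555747  0.229209   -6.84799096] [ 0.04903625 -0.69168834 -0.02000772] [ 0.61744462 -0.01578128  0.11309229] 0.011627796793465638
```

```bash
for i in 1; do python3 -m handwheel '[{"dp":[0,-0.002,0],"delta_rot":[0,0,0],"jaw":255},{"dp":[0,-0.002,0],"delta_rot":[0,0,0],"jaw":255},{"dp":[0,0,0],"delta_rot":[0,0,0],"jaw":255},{"dp":[0,0,0],"delta_rot":[0,0,0],"jaw":255}]'; python3 -c "
from cell import sense;s=sense();print(s['contact_force'],s['position'])"; python3 -m handwheel '[{"dp":[0,-0.001,0],"delta_rot":[0,0,0],"jaw":255},{"dp":[0,0,0],"delta_rot":[0,0,0],"jaw":255},{"dp":[0,0,0],"delta_rot":[0,0,0],"jaw":255}]'; python3 -c "
from cell import sense;s=sense();print(s['contact_force'],s['position'])"; done
```

```text
time: 4.95
position: [0.6174, -0.0158, 0.1174]
tool_rot: [[-0.165, -0.0, 0.986], [-0.986, 0.0, -0.165], [-0.0, -1.0, -0.0]]
contact_force: [3.2, 0.3, -8.1]
grip_width: 0.0111
[ 3.18655096  0.25163602 -8.13800028] [ 0.61740197 -0.01580412  0.11737199]
time: 5.2
position: [0.6174, -0.0158, 0.1183]
tool_rot: [[-0.164, -0.0, 0.986], [-0.986, 0.0, -0.164], [-0.0, -1.0, -0.0]]
contact_force: [2.7, -0.2, -7.9]
grip_width: 0.0117
[ 2.70376687 -0.22216896 -7.89758167] [ 0.61740278 -0.01579032  0.11829536]
```

```bash
python3 -m handwheel '[{"dp":[0,-0.001,0],"delta_rot":[0,0,0],"jaw":255},{"dp":[0,0,0],"delta_rot":[0,0,0],"jaw":255},{"dp":[0,0,0],"delta_rot":[0,0,0],"jaw":255}]' | grep -E 'pos|force';  python3 -c "
from cell import sense;s=sense();print(s['contact_force'],s['position'])"
```

```text
position: [0.6174, -0.0158, 0.1193]
contact_force: [1.9, 1.5, -8.9]
[ 1.94277376  1.48150319 -8.88036413] [ 0.61741061 -0.01580639  0.1193345 ]
```

```bash
python3 -m handwheel '[{"dp":[0,-0.001,0],"delta_rot":[0,0,0],"jaw":255},{"dp":[0,0,0],"delta_rot":[0,0,0],"jaw":255},{"dp":[0,0,0],"delta_rot":[0,0,0],"jaw":255}]' | grep -E 'pos|force';  python3 -c "
from cell import sense;s=sense();print(s['contact_force'],s['position'])"
```

```text
position: [0.6174, -0.0158, 0.1203]
contact_force: [2.7, 0.1, -8.4]
[ 2.69437189  0.1382444  -8.43632839] [ 0.61741394 -0.01578733  0.12033948]
```

```bash
python3 -m handwheel '[{"dp":[0,-0.0006,0],"delta_rot":[0,0,0],"jaw":255},{"dp":[0,0,0],"delta_rot":[0,0,0],"jaw":255},{"dp":[0,0,0],"delta_rot":[0,0,0],"jaw":255}]' | grep -E 'pos|force';  python3 -c "
from cell import sense;s=sense();print(s['contact_force'],s['position'])"
```

```text
position: [0.6174, -0.0158, 0.1209]
contact_force: [3.2, 1.0, -8.4]
[ 3.16350186  0.96860096 -8.35481307] [ 0.61740299 -0.01581255  0.12092331]
```

```bash
python3 -m handwheel '[{"dp":[0,0.0005,0],"delta_rot":[0,0,0],"jaw":255},{"dp":[0,0,0],"delta_rot":[0,-3,0],"jaw":255},{"dp":[0,0,0],"delta_rot":[0,-3,0],"jaw":255},{"dp":[0,0,0],"delta_rot":[0,-3,0],"jaw":255},{"dp":[0,0,0],"delta_rot":[0,-3,0],"jaw":255},{"dp":[0,0,0],"delta_rot":[0,0,0],"jaw":255},{"dp":[0,0,0],"delta_rot":[0,0,0],"jaw":255}]' ;  python3 -c "
from cell import sense;s=sense();print(s['contact_force'],s['moment'],s['position'])"
```

```text
time: 6.53
position: [0.6175, -0.0158, 0.1204]
tool_rot: [[0.043, 0.0, 0.999], [-0.999, 0.0, 0.043], [-0.0, -1.0, 0.0]]
contact_force: [3.1, 1.0, -8.8]
grip_width: 0.0115
[ 3.09343732  0.96331359 -8.76046266] [ 0.15231704 -0.77294087  0.02846274] [ 0.61754148 -0.01582222  0.12038927]
```

```bash
python3 -m handwheel '[{"dp":[0,0,0],"delta_rot":[0,-6,0],"jaw":255},{"dp":[0,0,0],"delta_rot":[0,-6,0],"jaw":255},{"dp":[0,0,0],"delta_rot":[0,-6,0],"jaw":255},{"dp":[0,0,0],"delta_rot":[0,-6,0],"jaw":255},{"dp":[0,0,0],"delta_rot":[0,-6,0],"jaw":255},{"dp":[0,0,0],"delta_rot":[0,-6,0],"jaw":255},{"dp":[0,0,0],"delta_rot":[0,0,0],"jaw":255},{"dp":[0,0,0],"delta_rot":[0,0,0],"jaw":255}]' ;  python3 -c "
from cell import sense;s=sense();print(s['contact_force'],s['moment'],s['position'])"
```

```text
time: 7.2
position: [0.6178, -0.0157, 0.1205]
tool_rot: [[0.62, 0.001, 0.785], [-0.785, 0.0, 0.62], [0.0, -1.0, 0.001]]
contact_force: [4.5, 0.9, -8.3]
grip_width: 0.0116
[ 4.52695434  0.87597973 -8.29681219] [ 0.22458428 -1.00844392 -0.01700382] [ 0.61784965 -0.0157082   0.12052809]
```

```bash
python3 -m handwheel '[{"dp":[0,0.0012,0],"delta_rot":[0,0,0],"jaw":255},{"dp":[0,0,0],"delta_rot":[0,0,0],"jaw":255},{"dp":[0,0,0],"delta_rot":[0,0,0],"jaw":255}]' | grep -E 'pos|force';python3 -m handwheel '[{"dp":[0,0.0006,0],"delta_rot":[0,0,0],"jaw":255},{"dp":[0,0,0],"delta_rot":[0,0,0],"jaw":255},{"dp":[0,0,0],"delta_rot":[0,0,0],"jaw":255}]' | grep -E 'pos|force';python3 -m handwheel '[{"dp":[0,0.0006,0],"delta_rot":[0,0,0],"jaw":255},{"dp":[0,0,0],"delta_rot":[0,0,0],"jaw":255},{"dp":[0,0,0],"delta_rot":[0,0,0],"jaw":255}]' | grep -E 'pos|force'
```

```text
position: [0.6179, -0.0157, 0.1193]
contact_force: [5.1, 0.6, -8.7]
position: [0.6179, -0.0157, 0.119]
contact_force: [4.3, 1.7, -6.4]
position: [0.6179, -0.0157, 0.1188]
contact_force: [3.5, 1.4, 0.2]
```

```bash
python3 -m handwheel '[{"dp":[0,0.0004,0],"delta_rot":[0,-1.5,0],"jaw":255},{"dp":[0,0,0],"delta_rot":[0,-1.5,0],"jaw":255},{"dp":[0,0,0],"delta_rot":[0,-1.5,0],"jaw":255},{"dp":[0,0,0],"delta_rot":[0,0,0],"jaw":255}]' | grep -E 'pos|force|rot';python3 -m handwheel '[{"dp":[0,0,0],"delta_rot":[0,-1.5,0],"jaw":255},{"dp":[0,0,0],"delta_rot":[0,0,0],"jaw":255}]' | grep -E 'pos|force|rot';python3 -m handwheel '[{"dp":[0,0,0],"delta_rot":[0,-1.5,0],"jaw":255},{"dp":[0,0,0],"delta_rot":[0,0,0],"jaw":255}]' | grep -E 'pos|force|rot'
```

```text
position: [0.6181, -0.0157, 0.1188]
tool_rot: [[0.683, 0.002, 0.731], [-0.731, 0.0, 0.683], [0.001, -1.0, 0.001]]
contact_force: [2.4, 2.2, 4.5]
position: [0.6181, -0.0157, 0.1188]
tool_rot: [[0.701, 0.002, 0.713], [-0.713, 0.0, 0.701], [0.001, -1.0, 0.001]]
contact_force: [1.7, 1.8, 6.2]
position: [0.6181, -0.0157, 0.1187]
tool_rot: [[0.719, 0.002, 0.695], [-0.695, 0.0, 0.719], [0.001, -1.0, 0.001]]
contact_force: [3.0, 1.6, 5.8]
```

```bash
python3 -m handwheel '[{"dp":[0,0,0],"delta_rot":[0,-1.5,0],"jaw":255},{"dp":[0,0,0],"delta_rot":[0,-1,0],"jaw":255},{"dp":[0,0,0],"delta_rot":[0,0,0],"jaw":255}]' | grep -E 'pos|force|rot';python3 -m handwheel '[{"dp":[0,0,0],"delta_rot":[0,-1.5,0],"jaw":255},{"dp":[0,0,0],"delta_rot":[0,-1,0],"jaw":255},{"dp":[0,0,0],"delta_rot":[0,0,0],"jaw":255}]' | grep -E 'pos|force|rot'
```

```text
position: [0.6181, -0.0157, 0.1187]
tool_rot: [[0.749, 0.002, 0.663], [-0.663, 0.0, 0.749], [0.001, -1.0, 0.001]]
contact_force: [2.9, 1.7, 6.0]
position: [0.6182, -0.0157, 0.1187]
tool_rot: [[0.777, 0.002, 0.629], [-0.629, 0.0, 0.777], [0.001, -1.0, 0.001]]
contact_force: [2.6, 2.2, 5.4]
```

```bash
python3 -m handwheel '[{"dp":[0,0,0],"delta_rot":[0,-1.5,0],"jaw":255},{"dp":[0,0,0],"delta_rot":[0,-1,0],"jaw":255},{"dp":[0,0,0],"delta_rot":[0,0,0],"jaw":255}]' | grep -E 'pos|force|rot';python3 -m handwheel '[{"dp":[0,0,0],"delta_rot":[0,-1.5,0],"jaw":255},{"dp":[0,0,0],"delta_rot":[0,-1,0],"jaw":255},{"dp":[0,0,0],"delta_rot":[0,0,0],"jaw":255}]' | grep -E 'pos|force|rot'
```

```text
position: [0.6182, -0.0157, 0.1187]
tool_rot: [[0.804, 0.002, 0.595], [-0.595, 0.0, 0.804], [0.001, -1.0, 0.001]]
contact_force: [0.8, 2.3, 5.4]
position: [0.6182, -0.0156, 0.1187]
tool_rot: [[0.829, 0.002, 0.559], [-0.559, 0.0, 0.829], [0.001, -1.0, 0.001]]
contact_force: [2.7, 1.3, 5.7]
```

```bash
python3 -m handwheel '[{"dp":[0,0,0],"delta_rot":[0,-1.5,0],"jaw":255},{"dp":[0,0,0],"delta_rot":[0,-1,0],"jaw":255},{"dp":[0,0,0],"delta_rot":[0,0,0],"jaw":255}]' | grep -E 'pos|force|rot';python3 -m handwheel '[{"dp":[0,0,0],"delta_rot":[0,-1.5,0],"jaw":255},{"dp":[0,0,0],"delta_rot":[0,-1,0],"jaw":255},{"dp":[0,0,0],"delta_rot":[0,0,0],"jaw":255}]' | grep -E 'pos|force|rot'
```

```text
position: [0.6182, -0.0156, 0.1186]
tool_rot: [[0.853, 0.002, 0.522], [-0.522, 0.0, 0.853], [0.001, -1.0, 0.001]]
contact_force: [2.3, 1.4, 5.4]
position: [0.6182, -0.0156, 0.1185]
tool_rot: [[0.875, 0.002, 0.484], [-0.484, 0.0, 0.875], [0.001, -1.0, 0.001]]
contact_force: [2.4, 2.6, 5.4]
```

```bash
python3 -m handwheel '[{"dp":[0,0,0],"delta_rot":[0,-1.5,0],"jaw":255},{"dp":[0,0,0],"delta_rot":[0,-1,0],"jaw":255},{"dp":[0,0,0],"delta_rot":[0,0,0],"jaw":255}]' | grep -E 'pos|force|rot'
```

```text
position: [0.6182, -0.0156, 0.1183]
tool_rot: [[0.895, 0.002, 0.446], [-0.446, 0.0, 0.895], [0.001, -1.0, 0.001]]
contact_force: [3.0, 3.8, 4.8]
```

```bash
python3 -m handwheel '[{"dp":[0,0,0],"delta_rot":[0,-1.5,0],"jaw":255},{"dp":[0,0,0],"delta_rot":[0,-1,0],"jaw":255},{"dp":[0,0,0],"delta_rot":[0,0,0],"jaw":255}]' | grep -E 'pos|force|rot'
```

```text
position: [0.618, -0.0156, 0.1178]
tool_rot: [[0.914, 0.001, 0.406], [-0.406, 0.0, 0.914], [0.001, -1.0, 0.001]]
contact_force: [3.8, 2.2, 1.2]
```

```bash
python3 -m handwheel '[{"dp":[0,0,0],"delta_rot":[0,-1,0],"jaw":255},{"dp":[0,0,0],"delta_rot":[0,0,0],"jaw":255},{"dp":[0,0,0],"delta_rot":[0,0,0],"jaw":255}]' | grep -E 'pos|force|rot'; python3 -c "
from cell import sense;s=sense();print(s['contact_force'],s['moment'],s['position'])"
```

```text
position: [0.6178, -0.0154, 0.1165]
tool_rot: [[0.921, 0.0, 0.39], [-0.39, 0.001, 0.921], [-0.0, -1.0, 0.001]]
contact_force: [7.9, 3.3, -5.7]
[ 7.94444172  3.29574433 -5.7048276 ] [ 0.7524758  -1.64442899  0.10843358] [ 0.61783394 -0.01541073  0.11650705]
```

```bash
python3 -m handwheel '[{"dp":[0,0.0008,0],"delta_rot":[0,-0.5,0],"jaw":255},{"dp":[0,0.0005,0],"delta_rot":[0,0,0],"jaw":255},{"dp":[0,0,0],"delta_rot":[0,0,0],"jaw":255},{"dp":[0,0,0],"delta_rot":[0,0,0],"jaw":255}]' | grep -E 'pos|force|rot'; python3 -c "
from cell import sense;s=sense();print(s['contact_force'],s['moment'],s['position'])"
```

```text
position: [0.618, -0.0154, 0.1154]
tool_rot: [[0.924, 0.0, 0.382], [-0.382, 0.001, 0.924], [0.0, -1.0, 0.001]]
contact_force: [7.7, 3.9, -5.6]
[ 7.72219657  3.9203292  -5.64055579] [ 0.70095758 -1.53631389  0.11734967] [ 0.61797843 -0.01542574  0.11538054]
```

```bash
python3 -m handwheel '[{"dp":[0,0.0005,0],"delta_rot":[0,0,0],"jaw":255},{"dp":[0,0,0],"delta_rot":[0,0,0],"jaw":255},{"dp":[0,0,0],"delta_rot":[0,0,0],"jaw":255}]' | grep -E 'pos|force|rot'; python3 -m handwheel '[{"dp":[0,0.0005,0],"delta_rot":[0,0,0],"jaw":255},{"dp":[0,0,0],"delta_rot":[0,0,0],"jaw":255},{"dp":[0,0,0],"delta_rot":[0,0,0],"jaw":255}]' | grep -E 'pos|force|rot'
```

```text
position: [0.618, -0.0154, 0.115]
tool_rot: [[0.924, 0.001, 0.382], [-0.382, 0.001, 0.924], [0.0, -1.0, 0.001]]
contact_force: [6.8, 3.3, -3.8]
position: [0.618, -0.0154, 0.1149]
tool_rot: [[0.924, 0.001, 0.382], [-0.382, 0.001, 0.924], [0.0, -1.0, 0.001]]
contact_force: [4.5, 3.7, -0.5]
```

The z reading is 0.1149, exactly 4.0 mm below the crown contact, and the load is taken off. The lugs are on the notch floor, so I'll release and rise.

```bash
python3 -m handwheel '[{"dp":[0,0,0],"delta_rot":[0,0,0],"jaw":200},{"dp":[0,0,0],"delta_rot":[0,0,0],"jaw":150},{"dp":[0,0,0],"delta_rot":[0,0,0],"jaw":110},{"dp":[0,0,0],"delta_rot":[0,0,0],"jaw":110},{"dp":[0,0,0],"delta_rot":[0,0,0],"jaw":110},{"dp":[0,-0.01,0],"delta_rot":[0,0,0],"jaw":110},{"dp":[0,-0.03,0],"delta_rot":[0,0,0],"jaw":110},{"dp":[0,-0.04,0],"delta_rot":[0,0,0],"jaw":110}]'; python3 -m handwheel '[{"dp":[0,-0.03,0],"delta_rot":[0,0,0],"jaw":110},{"dp":[-0.035,0,0],"delta_rot":[0,0,0],"jaw":110},{"dp":[-0.035,0,0],"delta_rot":[0,0,0],"jaw":110},{"dp":[-0.035,0,0],"delta_rot":[0,0,0],"jaw":110},{"dp":[0,0,0],"delta_rot":[0,0,0],"jaw":110}]'
python3 - <<'E'
from h import *
from cell import imaging
for n in("scene","top"):
    c=imaging.camera(n);A=cloud(c); a=c['color'][:,:,::-1]
    box=np.zeros((480,640),bool)
    if n=='top': box[190:230,330:380]=1
    else: box[215:245,335:385]=1
    m=box&(A[...,2]>.095)&(A[...,2]<.14);q=A[m]
    print(n,m.sum(),q.mean(0) if len(q) else 0,np.percentile(q[:,2],[50,90]),cv2.minAreaRect(q[:,:2].astype(np.float32)))
    a=a[190:350,265:465] if n=='scene' else a[180:325,295:465]
    cv2.imwrite(f'pics/{n}2.png',cv2.resize(a,None,fx=3.5,fy=3.5,interpolation=3))
E
```

```text
time: 12.37
position: [0.6148, -0.0159, 0.1935]
tool_rot: [[0.924, -0.007, 0.382], [-0.382, -0.0, 0.924], [-0.006, -1.0, -0.003]]
contact_force: [1.3, 0.5, 0.7]
grip_width: 0.0488
time: 12.78
position: [0.5142, 0.0257, 0.2256]
tool_rot: [[0.925, -0.005, 0.381], [-0.381, 0.001, 0.925], [-0.005, -1.0, -0.001]]
contact_force: [-0.4, 0.6, -0.4]
grip_width: 0.0485
scene 336 [ 0.61301846 -0.01840153  0.11667888] [0.11754016 0.12589071] ((0.6164878606796265, -0.018042081966996193), (0.01530829630792141, 0.04316020756959915), 67.14249420166016)Traceback (most recent call last):
  File "<stdin>", line 9, in <module>
    return _quantile_unchecked(
        a, q, axis, out, overwrite_input, method, keepdims, weights)
    return _ureduce(a,
                    func=_quantile_ureduce_func,
    ...<5 lines>...
                    overwrite_input=overwrite_input,
                    method=method)
    r = func(a, **kwargs)
    result = _quantile(arr,
                       quantiles=q,
    ...<2 lines>...
                       out=out,
                       weights=wgt)
    slices_having_nans = np.isnan(arr[-1, ...])
                                  ~~~^^^^^^^^^
IndexError: index -1 is out of bounds for axis 0 with size 0
```

View pics/scene2.png

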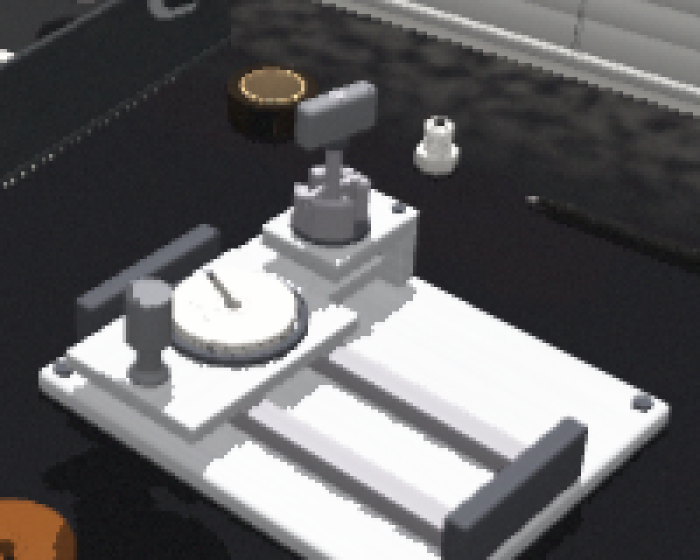

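The scene view shows the bar at crop (337,115), raised and turned, with its top at about 0.126 m and its long axis at -23°. That agrees with parking at about 12.8 mm lift. The carriage and weight are unmoved, and the knob is at crop (150,305). Next I'll go above the knob with the jaw along slide y.

```bash
python3 -m handwheel '[{"dp":[0,0,0],"delta_rot":[0,-6.5,0],"jaw":110},{"dp":[0,0,0],"delta_rot":[0,-6.5,0],"jaw":110},{"dp":[-0.017,0.02,-0.024],"delta_rot":[0,0,0],"jaw":110},{"dp":[0,0.04,0],"delta_rot":[0,0,0],"jaw":110},{"dp":[0,0.025,0],"delta_rot":[0,0,0],"jaw":110},{"dp":[0,0,0],"delta_rot":[0,0,0],"jaw":110},{"dp":[0,0,0],"delta_rot":[0,0,0],"jaw":110}]'
python3 - <<'E'
from h import *
from cell import imaging
c=imaging.camera('scene'); a=c['color'][:,:,::-1][190:350,265:465]
cv2.imwrite('pics/scene3.png',cv2.resize(a,None,fx=3.5,fy=3.5,interpolation=3))
E
```

```text
time: 13.47
position: [0.4997, 0.003, 0.1399]
tool_rot: [[0.986, -0.002, 0.165], [-0.165, -0.0, 0.986], [-0.002, -1.0, -0.001]]
contact_force: [-0.5, -0.0, 0.3]
grip_width: 0.0488
```

View pics/scene3.png

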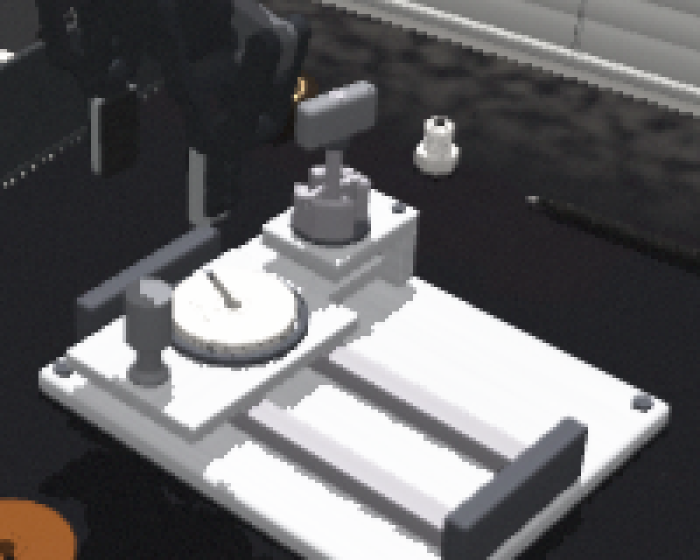

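The fingers straddle the knob line above the carriage. I'll correct by 6.6 mm in x, then lower and grip lightly.

```bash
python3 -m handwheel '[{"dp":[-0.0066,0.01,0.001],"delta_rot":[0,0,0],"jaw":110},{"dp":[0,0.025,0],"delta_rot":[0,0,0],"jaw":110},{"dp":[0,0.02,0],"delta_rot":[0,0,0],"jaw":110},{"dp":[0,0.02,0],"delta_rot":[0,0,0],"jaw":110},{"dp":[0,0,0],"delta_rot":[0,0,0],"jaw":110},{"dp":[0,0,0],"delta_rot":[0,0,0],"jaw":110}]' && python3 -m handwheel '[{"dp":[0,0,0],"delta_rot":[0,0,0],"jaw":150},{"dp":[0,0,0],"delta_rot":[0,0,0],"jaw":170},{"dp":[0,0,0],"delta_rot":[0,0,0],"jaw":190},{"dp":[0,0,0],"delta_rot":[0,0,0],"jaw":200},{"dp":[0,0,0],"delta_rot":[0,0,0],"jaw":200},{"dp":[0,0,0],"delta_rot":[0,0,0],"jaw":200}]' 20
```

```text
time: 14.02
position: [0.4945, 0.0056, 0.0665]
tool_rot: [[0.986, 0.001, 0.164], [-0.164, -0.0, 0.986], [0.001, -1.0, 0.0]]
contact_force: [-0.7, 0.3, 0.3]
grip_width: 0.0488
time: 14.52
position: [0.495, 0.0053, 0.0671]
tool_rot: [[0.986, 0.003, 0.165], [-0.165, -0.0, 0.986], [0.003, -1.0, 0.0]]
contact_force: [-1.2, -0.9, 6.0]
grip_width: 0.0213
```

```bash
python3 -m handwheel '[{"dp":[0,-0.0003,-0.001],"delta_rot":[0,0,0],"jaw":200},{"dp":[0,0,-0.002],"delta_rot":[0,0,0],"jaw":200},{"dp":[0,0,-0.003],"delta_rot":[0,0,0],"jaw":200},{"dp":[0,0,-0.004],"delta_rot":[0,0,0],"jaw":200}]'
```

```text
time: 14.85
position: [0.4934, -0.0038, 0.0671]
tool_rot: [[0.986, 0.003, 0.164], [-0.164, 0.001, 0.986], [0.003, -1.0, 0.002]]
contact_force: [1.4, 2.6, 7.6]
grip_width: 0.0215
```

Moving freely, at about 2.6 N.

```bash
python3 -m handwheel '[{"dp":[0,0,-0.004],"delta_rot":[0,0,0],"jaw":200},{"dp":[0,0,-0.004],"delta_rot":[0,0,0],"jaw":200},{"dp":[0,0,-0.004],"delta_rot":[0,0,0],"jaw":200},{"dp":[0,0,-0.004],"delta_rot":[0,0,0],"jaw":200},{"dp":[0,0,-0.004],"delta_rot":[0,0,0],"jaw":200},{"dp":[0,0,-0.004],"delta_rot":[0,0,0],"jaw":200},{"dp":[0,0,-0.004],"delta_rot":[0,0,0],"jaw":200},{"dp":[0,0,-0.004],"delta_rot":[0,0,0],"jaw":200}]' | grep -E 'pos|force'; python3 -m handwheel '[{"dp":[0,0,-0.004],"delta_rot":[0,0,0],"jaw":200},{"dp":[0,0,-0.004],"delta_rot":[0,0,0],"jaw":200},{"dp":[0,0,-0.004],"delta_rot":[0,0,0],"jaw":200},{"dp":[0,0,-0.004],"delta_rot":[0,0,0],"jaw":200},{"dp":[0,0,-0.004],"delta_rot":[0,0,0],"jaw":200},{"dp":[0,0,-0.004],"delta_rot":[0,0,0],"jaw":200},{"dp":[0,0,-0.004],"delta_rot":[0,0,0],"jaw":200},{"dp":[0,0,-0.003],"delta_rot":[0,0,0],"jaw":200}]'| grep -E 'pos|force'
```

```text
position: [0.4882, -0.0357, 0.0671]
contact_force: [1.8, 2.3, 8.1]
position: [0.4831, -0.0665, 0.0671]
contact_force: [1.0, 2.6, 7.8]
```

```bash
python3 -m handwheel '[{"dp":[0,0,-0.004],"delta_rot":[0,0,0],"jaw":200},{"dp":[0,0,-0.004],"delta_rot":[0,0,0],"jaw":200},{"dp":[0,0,-0.004],"delta_rot":[0,0,0],"jaw":200},{"dp":[0,0,-0.004],"delta_rot":[0,0,0],"jaw":200},{"dp":[0,0,-0.004],"delta_rot":[0,0,0],"jaw":200},{"dp":[0,0,-0.004],"delta_rot":[0,0,0],"jaw":200},{"dp":[0,0,-0.003],"delta_rot":[0,0,0],"jaw":200},{"dp":[0,0,-0.002],"delta_rot":[0,0,0],"jaw":200}]' | grep -E 'pos|force'; python3 -m handwheel '[{"dp":[0,0,-0.001],"delta_rot":[0,0,0],"jaw":200},{"dp":[0,0,-0.001],"delta_rot":[0,0,0],"jaw":200},{"dp":[0,0,-0.001],"delta_rot":[0,0,0],"jaw":200},{"dp":[0,0,-0.001],"delta_rot":[0,0,0],"jaw":200},{"dp":[0,0,0],"delta_rot":[0,0,0],"jaw":200}]'| grep -E 'pos|force'
```

```text
position: [0.4784, -0.0953, 0.0671]
contact_force: [1.4, 2.7, 7.7]
position: [0.4777, -0.0992, 0.0671]
contact_force: [1.0, 2.4, 6.9]
```

```bash
python3 -m handwheel '[{"dp":[0,0,-0.001],"delta_rot":[0,0,0],"jaw":200},{"dp":[0,0,-0.001],"delta_rot":[0,0,0],"jaw":200},{"dp":[0,0,-0.001],"delta_rot":[0,0,0],"jaw":200},{"dp":[0,0,0],"delta_rot":[0,0,0],"jaw":200}]'| grep -E 'pos|force';python3 -m handwheel '[{"dp":[0,0,-0.0007],"delta_rot":[0,0,0],"jaw":200},{"dp":[0,0,0],"delta_rot":[0,0,0],"jaw":200}]'| grep -E 'pos|force';python3 -m handwheel '[{"dp":[0,0,-0.0007],"delta_rot":[0,0,0],"jaw":200},{"dp":[0,0,0],"delta_rot":[0,0,0],"jaw":200}]'| grep -E 'pos|force'
```

```text
position: [0.4772, -0.1022, 0.0671]
contact_force: [1.3, 1.5, 7.3]
position: [0.4772, -0.1028, 0.0671]
contact_force: [1.0, 1.5, 7.7]
position: [0.477, -0.1034, 0.0671]
contact_force: [1.7, 2.3, 7.6]
```

```bash
python3 -m handwheel '[{"dp":[0,0,-0.0006],"delta_rot":[0,0,0],"jaw":200},{"dp":[0,0,0],"delta_rot":[0,0,0],"jaw":200},{"dp":[0,0,0],"delta_rot":[0,0,0],"jaw":200}]'| grep -E 'pos|force';python3 -m handwheel '[{"dp":[0,0,-0.0006],"delta_rot":[0,0,0],"jaw":200},{"dp":[0,0,0],"delta_rot":[0,0,0],"jaw":200},{"dp":[0,0,0],"delta_rot":[0,0,0],"jaw":200}]'| grep -E 'pos|force'
```

```text
position: [0.477, -0.1034, 0.0671]
contact_force: [1.4, 4.5, 8.1]
position: [0.477, -0.1034, 0.0671]
contact_force: [2.0, 7.1, 7.5]
```

At the stop: travel is 110.2 mm, with only 7 N of contact. Releasing.

```bash
python3 -m handwheel '[{"dp":[0,0,0.0005],"delta_rot":[0,0,0],"jaw":200},{"dp":[0,0,0],"delta_rot":[0,0,0],"jaw":185},{"dp":[0,0,0],"delta_rot":[0,0,0],"jaw":150},{"dp":[0,0,0],"delta_rot":[0,0,0],"jaw":110},{"dp":[0,0,0],"delta_rot":[0,0,0],"jaw":110},{"dp":[0,0,0],"delta_rot":[0,0,0],"jaw":110}]'; python3 -m handwheel '[{"dp":[0,-0.01,0],"delta_rot":[0,0,0],"jaw":110},{"dp":[0,-0.03,0],"delta_rot":[0,0,0],"jaw":110},{"dp":[0,-0.04,0],"delta_rot":[0,0,0],"jaw":110},{"dp":[0,-0.04,0],"delta_rot":[0,0,0],"jaw":110},{"dp":[0,-0.03,0.03],"delta_rot":[0,0,0],"jaw":110},{"dp":[-0.03,0,0.03],"delta_rot":[0,0,0],"jaw":110},{"dp":[-0.03,0,0.04],"delta_rot":[0,0,0],"jaw":110},{"dp":[0,0,0.04],"delta_rot":[0,0,0],"jaw":110}]'
python3 -m handwheel '[{"dp":[0,0,0.04],"delta_rot":[0,0,0],"jaw":110},{"dp":[0,0,0.04],"delta_rot":[0,0,0],"jaw":110},{"dp":[0,0,0.04],"delta_rot":[0,0,0],"jaw":110},{"dp":[0,0,0],"delta_rot":[0,0,0],"jaw":110},{"dp":[0,0,0],"delta_rot":[0,0,0],"jaw":110}]'
python3 - <<'E'
from h import *
from cell import imaging
for n in("scene","top"):
    c=imaging.camera(n);A=cloud(c); a=c['color'][:,:,::-1]
    np.savez(f'{n}4.npz',**c); cv2.imwrite(f'pics/{n}4.png',a)
    if n=='scene':
        a=a[190:380,265:480]; cv2.imwrite('pics/scene4c.png',cv2.resize(a,None,fx=3,fy=3,interpolation=3))
E
```

```text
time: 18.93
position: [0.4746, -0.1042, 0.0653]
tool_rot: [[0.986, -0.001, 0.165], [-0.165, -0.0, 0.986], [-0.001, -1.0, -0.0]]
contact_force: [0.2, 0.5, 0.1]
grip_width: 0.0484
time: 19.6
position: [0.439, 0.0357, 0.2162]
tool_rot: [[0.986, -0.002, 0.167], [-0.167, -0.001, 0.986], [-0.002, -1.0, -0.001]]
contact_force: [0.3, -1.8, -1.9]
grip_width: 0.0487
time: 20.02
position: [0.4628, 0.1554, 0.2155]
tool_rot: [[0.987, 0.0, 0.161], [-0.161, -0.0, 0.987], [0.0, -1.0, -0.0]]
contact_force: [-0.8, -0.9, -0.4]
grip_width: 0.0487
```

View pics/scene4c.png

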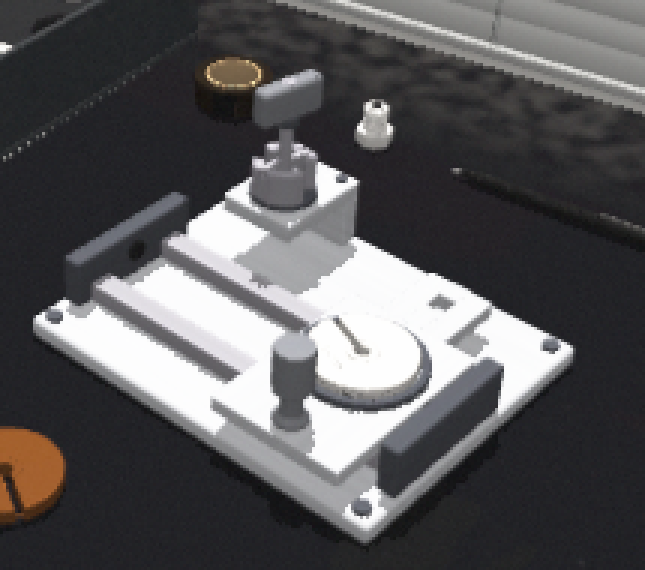

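View pics/top4.png

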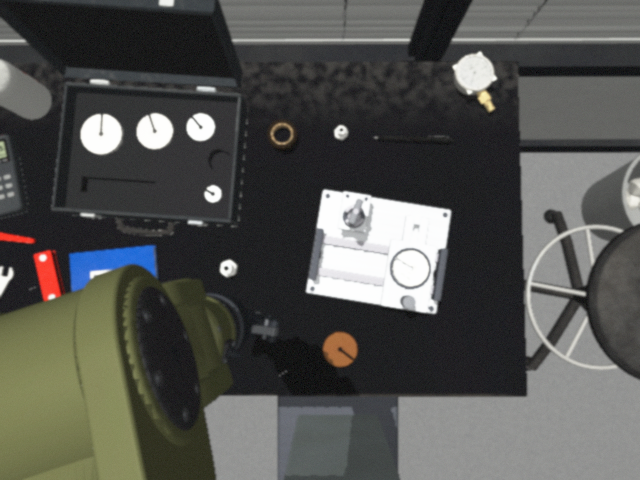

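The carriage sits at the far stop with the weight at top-view (410,267) in its recess. The T-handle is still up and turned at (355,216), and the bystanders haven't moved. A numeric check next.

```bash
python3 - <<'E'
from h import *
y=np.array([.164,.9865])
for n,bw,bb,bk in(('top',(240,300,380,440),(195,235,335,380),(285,315,390,425)),('scene',(285,335,360,415),(205,240,340,385),(295,325,350,378))):
    A=cloud(dict(np.load(f'{n}4.npz')))
    def rect(b,lo,hi):
        q=A[b[0]:b[1],b[2]:b[3]].reshape(-1,3);q=q[(q[:,2]>lo)&(q[:,2]<hi)]
        return len(q),np.round(np.median(q[:,2]),4),np.percentile(q[:,2],95).round(4),cv2.minAreaRect(q[:,:2].astype(np.float32))
    print(n,'weight',rect(bw,.0405,.047)); print('bar',rect(bb,.1,.14)); print('knob',rect(bk,.07,.085))
a=np.load('top0.npz')['color'].astype(int);b=np.load('top4.npz')['color'].astype(int)
d=abs(a-b).max(2)>50
for nm,(r0,r1,c0,c1) in dict(tape=(115,155,265,300),ad1=(120,145,330,352),pen=(130,148,368,458),ad3=(255,282,215,242)).items(): print(nm,d[r0:r1,c0:c1].sum())
E
```

```text
top weight (1047, np.float64(0.0433), np.float64(0.0458), ((0.5248255729675293, -0.12607485055923462), (0.0984552800655365, 0.06894851475954056), 68.41875457763672))
bar (213, np.float64(0.1261), np.float64(0.1286), ((0.6173350214958191, -0.015484834089875221), (0.012984239496290684, 0.04187356308102608), 66.73621368408203))
knob (148, np.float64(0.0801), np.float64(0.0825), ((0.4752638041973114, -0.1024351641535759), (0.0207995492964983, 0.020625725388526917), 47.960697174072266))
scene weight (879, np.float64(0.043), np.float64(0.0447), ((0.5216836333274841, -0.12591400742530823), (0.08555721491575241, 0.0761985033750534), 20.440736770629883))
bar (336, np.float64(0.1186), np.float64(0.1266), ((0.6170967221260071, -0.0167238712310791), (0.014995144680142403, 0.04304417222738266), 66.31745910644531))
knob (194, np.float64(0.079), np.float64(0.0807), ((0.47458934783935547, -0.10520796477794647), (0.02100216969847679, 0.021095162257552147), 47.27531433105469))
tape 0
ad1 0
pen 0
ad3 0
```

```bash
python3 -c "
from cell import workorder;print(workorder.sign_off())"
```

```text
the job is handed in; nothing more can be done
None
```

The plunger is parked in the rest notch, the carriage is at the far stop, and the job is handed in after about 20 s of robot time.

- **Plunger:** I lifted it about 18.8 mm without meeting the upper stop. I then turned it anticlockwise on the crown with light load until the lugs dropped in at about 1.34 rad. They settled 4.0 mm below crown level, and after release the bar measures about 12.5 mm up and still turned.
- **Carriage:** I held the knob and slid it at under 50 mm/s. It met the stop at 110.2 mm with about 7 N and was then let go. The cameras put the knob's travel at about 110 mm.
- **Weight and bystanders:** The weight looks seated, at the right height and inside its recess ring in the last pictures. My final numeric fit of its position was spoiled by the end stop being caught in it, so its centre is judged by eye. The tape, pen and both adapters show no change in the top view. The brown look-alike looks unmoved, but I did not check it numerically.
- **Disagreement:** The handle sits 48 mm from the plate's centre line, not the 70 mm given for the slide's origin. The recess is off by about the same 22 mm and the bar's size and height matched, so the slide's origin is simply not at the plate centre.

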